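Turn an art case picture-up with a palette knife

TASK

A collector's case with a small painting sealed in it lies picture-down on the white signing board, in front of the grey felt pad. Take the palette knife from its rest, slide its blade gently under the edge of the case farthest from the pad, raise that edge and tip the case over against the step of the pad so that it ends lying flat on the felt, picture up, with the finished case beside it undisturbed; then lay the knife back in its rest as you found it. The acrylic marks easily: only the knife may touch the case, never bear hard on the case or the board with it, and leave everything else on the table where it is.

Things in the scene. Friction and masses are not known exactly. Their poses are not given: they have to be found in the camera images.
- art_case: Case to be turned: clear-rimmed acrylic, 82 (x) x 108 (y) x 8 mm, about 85 g. All edges bevelled 4 mm in, 2 mm up (upright rim 2 to 6 mm above the board). Origin: centre of the face that is underneath at the start, where the picture is; z points out of the plain cream back, up at the start. Its far 108 mm edge lies 7 to 19 mm short of the pad's step, roughly along it; it slides easily.
- shown_case: The finished case, same size, orange picture up, lying on the felt beside the landing place. Origin: centre of its underside. Must not be disturbed.
- board: Fixed white board 310 (x) x 290 mm (y), origin at the middle of its bottom. Hard flat top 14 mm above the origin (the origin's own height varies by 5 mm). A firm grey felt pad 5 mm thick is glued on over x from 22 to 152 mm, nearly the full width. The art case lies on the bare part (x below 22 mm, y about -65 mm) and goes over towards +x.
- pad_edge (a point): Middle of the foot of the pad's step, at board x = 22 mm, y = 0, on the board's bare top; axes as the board's. The step is upright, 5 mm high, runs along the board's y and is the stop against which the case can be pushed and tipped.
- knife: Cranked palette knife, 57 g. x points to the tip, z up. Origin 28 mm below the handle's axis at the place to grip. Wooden handle 15 wide, 16 high, x -80 to +25 mm; neck bends down to a stiff blade 30 wide, 60 long, 1.6 mm thick, square end, underside at z = 0 where it begins (x = 42 mm). Use has bent the blade up there by 0 to 0.19 rad (tip 0 to 11 mm high), differently each time: feel for the tip's height.
- knife_heel (a point): Point on the underside of the handle, 58 mm behind the knife's origin and 20 mm above it, that lies in the rest's notch; axes as the knife's.
- rest: Fixed glazed knife rest: white block 24 mm (x) by 54 mm (y) by 20 mm high with two blue horns to 34 mm height, leaving a notch 24 mm wide (in y) between them. Origin: centre of its underside. The knife lies along its x, pointing to +x.
- rest_notch (a point): Middle of the notch's floor, 20 mm above the table; axes as the rest's.
- phone: Bystander: black phone 74 x 150 x 9 mm lying flat; origin centre of underside.
- marker: Bystander: blue and black marker pen lying, 130 mm long, 11 mm thick; origin centre of underside, x along it.
- pencil: Bystander: red pencil lying, 190 mm long, 8 mm thick; origin near centre of underside, x along it.
- card_stack: Bystander: loose pack of sleeved cards 68 x 93 x 26 mm; origin centre of underside.
- muffin: Bystander: muffin, 74 mm across, 63 mm high; origin centre of underside.
- pen_cup: Bystander: black cup with pens, 76 mm across, cup 95 mm and pens to 165 mm high; origin centre of underside.
Things that resemble listed ones, but are neither listed nor needed, are in the scene too. Leave any red or turquoise look-alike of the art_case alone.

How it is judged (in metres and radians):
On the way, in this order (a step that is already met when the one before it is completed fails the run):
1. the knife is lifted from its rest (height (world z) of knife_heel above 0.055 m), for 0.1 s.
2. the case is raised by one edge on the knife's blade (contact force between knife and art_case above 0.05 N and angle between art_case's own z axis and vertical between 0.35 and 1.5 rad), for 0.2 s.
At the end, for the whole second after the job is handed in: Art case flat (4 deg), picture up, at rest on the felt, its middle 18-90 mm past the step and 25-105 mm to -y of the board's middle; knife released, at rest, blade flat, in line with its rest within 0.3 rad, the handle's marked point in the notch within 18 mm of its middle (angle between art_case's own z axis and vertical above 3.06 rad and x of art_case in the frame of pad_edge between 0.018 and 0.09 m and y of art_case in the frame of pad_edge between -0.105 and -0.025 m and z of art_case in the frame of pad_edge below 0.0155 m and linear speed of each of art_case, knife below 0.02 m/s and horizontal distance between knife_heel and rest_notch below 0.018 m and height (world z) of knife_heel below 0.025 m and angle between knife's own z axis and vertical below 0.12 rad and angle between the x axis of knife and the x axis of rest, either way round below 0.3 rad and x of knife in the frame of rest above 0.02 m); the robot touches nothing.
It fails at once if the fingers or the arm touch the case (contact force between any of the fingers, the arm and art_case above 0.2 N).
It fails at once if the knife bears on the case with more than 12 N (contact force between knife and art_case above 12 N).
It fails at once if the knife bears on the board with more than 8 N (contact force between knife and board above 8 N).
It fails at once if the finished case is disturbed (moved more than 8 mm) (distance of shown_case from where it was at the start of the episode above 0.008 m).
It fails at once if another thing on the table is disturbed (moved more than 20 mm) (distance of any of phone, marker, pencil, card_stack, muffin, pen_cup from where it was at the start of the episode above 0.02 m).
It also fails if it takes over 58 s, if anything falls off the work surface, if the arm or the gripper's body presses on something with over 40 N, if the wrist force passes 120 N, or if a joint passes its speed limit or range.

ROBOT

A 6-joint arm with a two-finger parallel gripper is mounted at the origin on the work surface. World frame = base frame: x ahead of the robot, y to its left, z up, the work surface at z = 0. Lengths are in m, angles in degrees, forces in N, time in s.
With the tool pointing down it reaches from about 0.4 to 0.825 m from the base axis. Payload 7 kg.
Tool frame: the origin (TCP) lies on the centre line of the jaws, within the pads' length; the fingertips stand 14 mm ahead of it and the grasp point (between the pads) lies 5 mm behind it; z points along the fingers, y is the line along which they close (so a half turn about z gives the same grasp; the last joint's range is limited). The gripper opens to 88 mm and grips with 3 to 60 N. Pads are 19 mm wide; open, the fingers measure 130 mm over their backs; the gripper's body (78 mm by 193 mm) begins 47 mm behind the grasp point.
Start: joints at [-50.529, 20.546, 0.682, 0, -70.136, -16.507], TCP at [0.263, -0.621, 0.241] pointing down, gripper open.
Joint ranges: [-176.03, 176.03], [-82.01, 121.73], [-58.28, 71.71], [-173.87, 95.51], [-174.79, -0.11], [-173.66, 173.66]. Speed limits (degrees/s): [136.94, 136.94, 172.46, 180, 180, 180].

INTERFACE

Orientations are given as [roll, pitch, yaw] about the fixed x, y, z axes, in that order (R = Rz(yaw) Ry(pitch) Rx(roll)).
In Python, from plant import r gives the robot as it stands.
- The arm moves only by the tool send_rows, never from a script. Its argument "steps" is a list of rows, each an object with "dp": the shift along the tool's x, y, z in mm, a list of three; "roll": the turn about the tool's z in rad; "jaw": the opening in per cent of the stroke, from 0 (shut) to 100 (fully open). In form: [{"dp": [tx, ty, tz], "roll": roll, "jaw": jaw}, ...]. A call has 1 to 5 rows; each row is the pose to reach, as a shift and turn from the pose commanded when the call began, along the tool's axes at that moment; what a row does not reach only later rows make up. A row lasts 1/8 s, in which the tool goes at most 62.5 mm and 10.7 degrees, less where a joint would pass 70% of its speed; a pose out of reach is approached as far as the arm can. A call with a gripper value outside its range is refused whole. The fingers move at their own pace and stop on an object; "newtons" is the grip in N (left out, the last holds). Time passes only in rows, so rows that repeat a pose let the fingers close. It gives the time, the measured TCP pose, the force, the opening and the grip force at its end, in the units of the state.
- r.get_state(): the state, without advancing time (a new reading comes with each control period).
- r.capture(name): name is "scene" or "top"; returns a dict with "image" (480x640x3 uint8, blue, green, red), "K" (3x3 intrinsics, pixels), "rvec" (rotation vector, rad) and "tvec" (3), from world to camera coordinates, as OpenCV has them. Camera axes: x right, y down, z forward; pixel columns grow to the right and rows downward; lengths in m; the calibration is good to about 2 mm. A picture is of the moment at which its call begins. There is no depth.
- r.close_job(): hands the job in; it is judged then, once.
The state is a dict: "time_s": time; "joints": joint angles; "qd": joint speeds; "joint_torque": joint torques, N m; "tcp_pos": TCP position; "eef_rot": TCP orientation; "contact_force": force on the tool from outside, world axes, zero at the start; "moment": the same for the moment, N m; "gripper_width": finger opening in m; "gripper_force": force on a finger pad.
Only numpy, scipy, OpenCV 4.12 (cv2) and the standard library are available. Lean on these libraries where they do the work, as an engineer would, in place of code of your own. Each camera call takes 0.05 s, during which the arm holds its last target. There are 200 camera calls.

## Working session

There is one attempt and no reset: what is moved stays moved. The work goes in short steps, Python scripts to look and compute and a tool call to move; the robot and the scene stay as the last step left them, time stands still between calls to the robot, and variables do not carry over. Pictures are saved under pics/ and viewed, at most 10 in all, crops included, and the job is handed in when it is done.

Besides the shell and the picture viewer there is one more tool, called after "Request:" as name([rows], argument=value, ...), one row to a line, values as JSON. send_rows: Moves the arm, as the interface text tells. Its arguments: {"type":"object","properties":{"steps":{"type":"array","items":{"type":"object","properties":{"dp":{"type":"array","items":{"type":"number"}},"roll":{"type":"number"},"jaw":{"type":"number"}}}},"newtons":{"type":"number"}},"required":["steps"]}

```bash
ls; mkdir -p pics; python3 - <<'E'
from plant import r
import cv2,numpy as np
for n in("scene","top"):
    c=r.capture(n);cv2.imwrite(f"pics/{n}0.png",c["image"]);np.savez(f"{n}.npz",K=c["K"],rvec=c["rvec"],tvec=c["tvec"])
    R=cv2.Rodrigues(c["rvec"])[0];print(n,c["K"].tolist(),(-R.T@c["tvec"].reshape(3)).round(3),R.round(2).tolist())
print(r.get_state())
E
```

```text
pics
scene [[490.5705570552985, 0.0, 320.34508375399446], [0.0, 490.5705570552985, 245.44519316084967], [0.0, 0.0, 1.0]] [ 1.119 -0.135  0.922] [[0.3, 0.95, -0.0], [0.8, -0.25, -0.55], [-0.52, 0.16, -0.84]]
top [[584.6752254985792, 0.0, 314.5721026216047], [0.0, 584.6752254985792, 248.05271649902946], [0.0, 0.0, 1.0]] [0.459 0.05  1.318] [[0.02, -1.0, -0.01], [-1.0, -0.02, -0.09], [0.09, 0.01, -1.0]]
{'time_s': 0.1, 'joints': array([-5.05291474e+01,  2.05845556e+01,  6.41651623e-01, -1.87758799e-02,
       -7.01372998e+01, -1.65086429e+01]), 'qd': array([-0.02767296, -0.12316936,  0.18421338,  0.01170444,  0.00930414,
        0.04147694]), 'joint_torque': array([-2.66869734e-03, -5.84161627e+01,  2.93753636e+01,  7.01552063e+00,
        1.02051330e-02, -6.10139523e-05]), 'tcp_pos': array([ 0.26317851, -0.62113713,  0.23976441]), 'eef_rot': array([ 1.79918086e+02, -5.86863144e-03, -1.57044178e+02]), 'contact_force': array([ 0.63482471,  0.1041366 , -0.65159748]), 'moment': array([ 0.02326523,  0.00010219, -0.03222751]), 'gripper_force': 0.0, 'gripper_width': 0.087585732463274}
```

View pics/scene0.png

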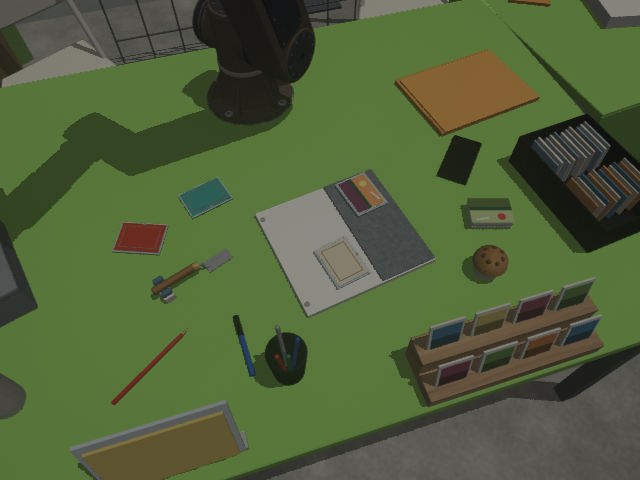

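View pics/top0.png

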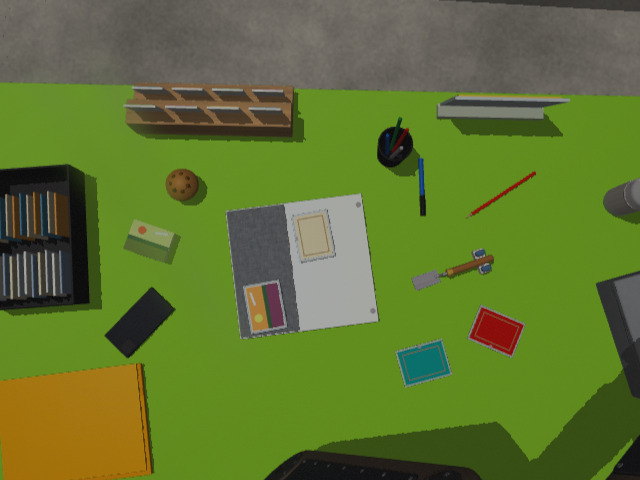

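The scene view shows the knife at (190,272) and the cream case at (342,261) on the white part of the board. The top view shows the case at (313,236), felt to the left, the knife with its tip at (414,283) and its handle end at (493,260), and the shown case at (265,307).

Candidates for art_case in the top view are cream (313,236), red (497,331) and turquoise (424,363). Cream fits because it has a cream back and lies on the bare board in front of the felt. I'll confirm that in an enlarged crop.

```bash
python3 - <<'E'
import cv2,numpy as np
t=cv2.imread("pics/top0.png");s=cv2.imread("pics/scene0.png")
f=lambda im,x,y,w,h:cv2.resize(im[y:y+h,x:x+w],(400,300),interpolation=cv2.INTER_CUBIC)
a=np.hstack([f(t,405,230,100,75),f(s,145,240,100,75)])
b=np.hstack([f(t,220,190,200,150),f(s,250,165,200,150)])
cv2.imwrite("pics/crop1.png",np.vstack([a,b]))
E
```

```text
(no output)
```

View pics/crop1.png

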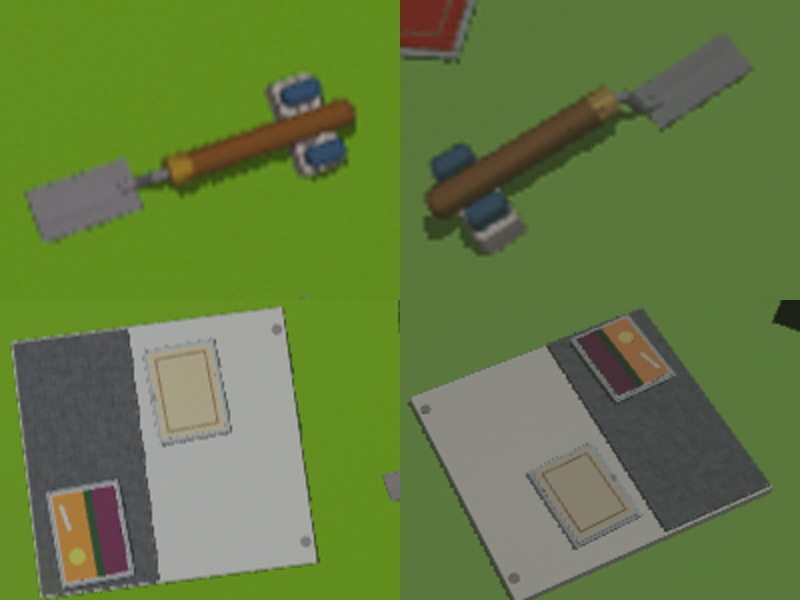

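The crop confirms the cream-backed case on the bare board beside the step, with the orange-pictured shown case on the felt. It also shows the knife's handle in the notch between the blue horns. Next I measure by triangulating and casting rays.

```bash
cat > h.py <<'E'
import cv2,numpy as np
C={}
for n in("top","scene"):
    d=np.load(n+".npz");C[n]=(d["K"],cv2.Rodrigues(d["rvec"])[0],d["tvec"].reshape(3,1))
def ray(n,p,z):
    K,R,t=C[n];d=R.T@np.linalg.inv(K)@np.array([p[0],p[1],1.]);o=(-R.T@t).ravel()
    return o+d*(z-o[2])/d[2]
def tri(a,b):
    P=[C[n][0]@np.hstack(C[n][1:]) for n in("top","scene")]
    X=cv2.triangulatePoints(*P,np.array(a,float).reshape(2,1),np.array(b,float).reshape(2,1));return (X[:3]/X[3]).ravel()
E
python3 - <<'E'
from h import *
np.set_printoptions(precision=4,suppress=True)
kt=lambda x,y:(405+x/4-.4,230+y/4-.4); ks=lambda x,y:(145+x/4-.4,240+y/4-.4)
bt=lambda x,y:(220+x/2-.25,190+y/2-.25); bs=lambda x,y:(250+x/2-.25,165+y/2-.25)
for n,a,b in [("tipA",(28,193),(328,36)),("tipB",(47,241),(352,70)),("baseA",(125,160),(232,92)),("baseB",(143,207),(264,128)),("rear",(352,112),(35,203)),("front",(168,170),(213,98))]:
    print(n,tri(kt(*a),ks(*b)))
for n,a,b in [("B far-left",(12,43),(371,190)),("B far-right",(284,7),(117,300)),("near-right",(318,262),(12,99)),("near-left",(42,297),(243,9)),("stepfar",(128,28),(266,231)),("stepnear",(158,282),(146,46))]:
    print(n,tri(bt(*a),bs(*b)),ray("top",bt(*a),.016),ray("scene",bs(*b),.016))
for n,a,b in [("c fl",(143,49),(175,249)),("c fr",(212,38),(127,174)),("c nr",(231,131),(194,142)),("c nl",(163,144),(240,214))]:
    print(n,tri(bt(*a),bs(*b)),ray("top",bt(*a),.02))
# colour masks
t=cv2.imread("pics/top0.png");h=cv2.cvtColor(t,cv2.COLOR_BGR2HSV)
def rect(m,x,y,w,hh):
    k=np.zeros_like(m);k[y:y+hh,x:x+w]=m[y:y+hh,x:x+w]
    c=max(cv2.findContours(k,0,2)[0],key=cv2.contourArea);return cv2.boxPoints(cv2.minAreaRect(c))
m=(h[...,1]<110).astype(np.uint8)*255
for z in(.014,.019):print("board",[ray("top",p,z)[:2] for p in rect(m,210,180,190,170)])
m2=cv2.inRange(h,(8,40,120),(30,160,255))
print("cream",[ray("top",p,.024)[:2] for p in rect(m2,285,205,55,65)])
m3=cv2.inRange(h,(95,80,30),(125,255,255));
k=m3[240:285,465:500];n,_,st,ce=cv2.connectedComponentsWithStats(k);print("horns",[(st[i,4],ray("top",ce[i]+[465,240],.034)) for i in range(1,n)])
E
```

```text
tipA [ 0.5113 -0.1552  0.0313]
tipB [ 0.4888 -0.1649 -0.0341]
baseA [ 0.5308 -0.2094  0.0306]
baseB [ 0.5096 -0.2204 -0.0372]
rear [ 0.5614 -0.328   0.0267]
front [ 0.5268 -0.2281  0.0268]
B far-left [ 0.6548  0.2693 -0.0001] [0.6524 0.2666 0.016 ] [0.663  0.2624 0.016 ]
B far-right [ 0.7019 -0.0377  0.0099] [ 0.7004 -0.0386  0.016 ] [ 0.7053 -0.0365  0.016 ]
near-right [ 0.4161 -0.081   0.0032] [ 0.4162 -0.0811  0.016 ] [ 0.4264 -0.0798  0.016 ]
near-left [0.3699 0.2245 0.007 ] [0.3703 0.2226 0.016 ] [0.3776 0.222  0.016 ]
stepfar [0.6735 0.1371 0.0107] [0.6725 0.1365 0.016 ] [0.6761 0.1359 0.016 ]
stepnear [0.3891 0.0947 0.0049] [0.3899 0.095  0.016 ] [0.3977 0.091  0.016 ]
c fl [ 0.6504  0.0912 -0.0347] [0.6484 0.1187 0.02  ]
c fr [0.6411 0.0238 0.1329] [0.6627 0.0417 0.02  ]
c nr [0.5666 0.0468 0.0731] [0.5587 0.0182 0.02  ]
c nl [ 0.5623  0.1224 -0.1267] [0.5424 0.0934 0.02  ]
board [array([0.6548, 0.2727]), array([ 0.7028, -0.0396]), array([ 0.415 , -0.0812]), array([0.3682, 0.2249])]
board [array([0.6541, 0.2718]), array([ 0.7018, -0.0392]), array([ 0.4152, -0.0807]), array([0.3685, 0.2243])]
cream [array([0.6414, 0.1123]), array([0.6553, 0.045 ]), array([0.5629, 0.0261]), array([0.549, 0.093])]
horns [(np.int32(39), array([ 0.5711, -0.299 ,  0.034 ])), (np.int32(41), array([ 0.5383, -0.3126,  0.034 ]))]
```

```bash
cat >> h.py <<'E'
from scipy.spatial.transform import Rotation as Ro
from plant import r
def plan(tgt,yaw=None,pr=True):
    s=r.get_state();R=Ro.from_euler("xyz",s["eef_rot"],degrees=True).as_matrix()
    d=1000*R.T@(np.array(tgt)-s["tcp_pos"])
    dy=0 if yaw is None else (yaw-s["eef_rot"][2]+180)%360-180
    print("dp",d.round(1),"roll",round(-np.radians(dy),3),"t",s["time_s"],"tcp",s["tcp_pos"].round(4),s["eef_rot"].round(2))
E
python3 - <<'E'
from h import *
np.set_printoptions(precision=4,suppress=True)
kt=lambda x,y:(405+x/4-.4,230+y/4-.4); ks=lambda x,y:(145+x/4-.4,240+y/4-.4)
for n,a,b in [("tipA",(28,193),(352,70)),("tipB",(47,241),(328,36)),("baseA",(125,160),(264,128)),("baseB",(143,207),(232,92))]:
    print(n,tri(kt(*a),ks(*b)))
plan([.531,-.2405,.12],-71)
E
```

```text
tipA [ 0.5134 -0.155  -0.0009]
tipB [ 0.4869 -0.1648 -0.0008]
baseA [ 0.5336 -0.2093 -0.0036]
baseB [ 0.5071 -0.2204 -0.0019]
dp [-395.1  245.9  120.1] roll -1.502 t 0.1 tcp [ 0.2632 -0.6211  0.2398] [ 179.92   -0.01 -157.04]
```

Request:
send_rows([
  {"dp": [-49,31,0],"roll": -0.18,"jaw": 60},
  {"dp": [-98,61,0],"roll": -0.36,"jaw": 60},
  {"dp": [-147,92,10],"roll": -0.54,"jaw": 60},
  {"dp": [-196,122,20],"roll": -0.72,"jaw": 60},
  {"dp": [-245,153,30],"roll": -0.9,"jaw": 60},
])

```text
time_s: 0.72
tcp_pos: [0.4299, -0.3833, 0.2101]
eef_rot: [180.0, 0.0, -105.1]
contact_force: [0.8, 0.1, 0.2]
gripper_width: 0.0531
gripper_force: 0.0
```

Request:
send_rows([
  {"dp": [-49,-28,15],"roll": -0.15,"jaw": 60},
  {"dp": [-49,-28,15],"roll": -0.3,"jaw": 60},
  {"dp": [-49,-28,15],"roll": -0.45,"jaw": 60},
  {"dp": [-49,-28,15],"roll": -0.6,"jaw": 60},
])

```text
time_s: 1.23
tcp_pos: [0.4692, -0.3448, 0.1951]
eef_rot: [180.0, 0.0, -70.8]
contact_force: [-0.1, -0.0, -0.6]
gripper_width: 0.0523
gripper_force: 0.0
```

```bash
python3 - <<'E'
from h import *
plan([.531,-.2405,.025],-71)
E
```

```text
dp [-78.  -92.8 170.1] roll 0.004 t 1.225 tcp [ 0.4692 -0.3448  0.1951] [ 1.7996e+02  4.0000e-02 -7.0780e+01]
```

Request:
send_rows([
  {"dp": [-39,-46,30],"roll": 0,"jaw": 50},
  {"dp": [-78,-93,60],"roll": 0,"jaw": 50},
  {"dp": [-78,-93,100],"roll": 0,"jaw": 50},
  {"dp": [-78,-93,120],"roll": 0,"jaw": 50},
  {"dp": [-78,-93,120],"roll": 0,"jaw": 50},
])

```text
time_s: 1.85
tcp_pos: [0.5307, -0.2409, 0.0737]
eef_rot: [179.8, 0.1, -71.1]
contact_force: [-0.5, -0.8, -0.3]
gripper_width: 0.0438
gripper_force: 0.0
```

```bash
python3 - <<'E'
from h import *
plan([.531,-.2405,.025],-71)
c=r.capture("scene")["image"];t=r.capture("top")["image"]
f=lambda im,x,y,w,h:cv2.resize(im[y:y+h,x:x+w],(400,300),interpolation=cv2.INTER_CUBIC)
cv2.imwrite("pics/g1.png",np.hstack([f(t,385,210,120,90),f(c,135,200,120,90)]))
E
```

```text
dp [-0.1 -0.6 48.6] roll -0.001 t 1.85 tcp [ 0.5307 -0.2409  0.0737] [ 1.7978e+02  1.1000e-01 -7.1080e+01]
```

View pics/g1.png

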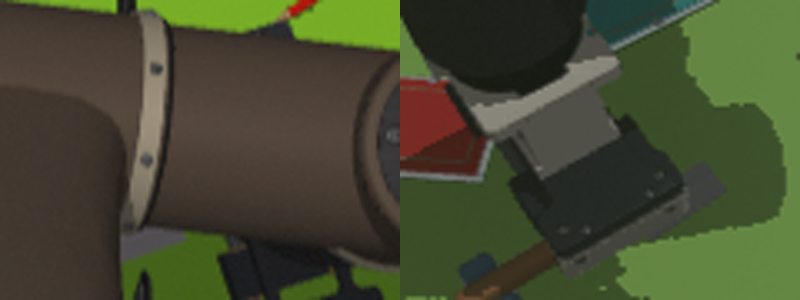

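The crop shows the gripper standing over the front of the handle, with the handle's rear and the horns clear at (500,275) and the blade tip at (712,185). I'll descend and grip.

Request:
send_rows([
  {"dp": [0,0,25],"roll": 0,"jaw": 50},
  {"dp": [0,0,48],"roll": 0,"jaw": 50},
  {"dp": [0,0,48],"roll": 0,"jaw": 50},
  {"dp": [0,0,48],"roll": 0,"jaw": 25},
  {"dp": [0,0,48],"roll": 0,"jaw": 8},
], newtons=20)

```text
time_s: 2.58
tcp_pos: [0.5329, -0.2416, 0.029]
eef_rot: [-179.9, -0.1, -71.1]
contact_force: [-0.4, -1.3, -0.2]
gripper_width: 0.029
gripper_force: 0.0
```

Request:
send_rows([
  {"dp": [0,0,0],"roll": 0,"jaw": 0},
  {"dp": [0,0,0],"roll": 0,"jaw": 0},
  {"dp": [0,0,0],"roll": 0,"jaw": 0},
], newtons=20)

```text
time_s: 2.95
tcp_pos: [0.5323, -0.2414, 0.0282]
eef_rot: [-180.0, -0.0, -71.1]
contact_force: [-1.2, -0.1, 5.8]
gripper_width: 0.0146
gripper_force: 20.0
```

Request:
send_rows([
  {"dp": [0,0,-10],"roll": 0,"jaw": 0},
  {"dp": [0,0,-30],"roll": 0,"jaw": 0},
  {"dp": [0,0,-55],"roll": 0,"jaw": 0},
  {"dp": [0,0,-55],"roll": 0,"jaw": 0},
  {"dp": [0,0,-55],"roll": 0,"jaw": 0},
])

```text
time_s: 3.58
tcp_pos: [0.5316, -0.2412, 0.0824]
eef_rot: [180.0, 0.0, -71.1]
contact_force: [0.1, -0.1, -0.2]
gripper_width: 0.0149
gripper_force: 19.9
```

```bash
python3 - <<'E'
from h import *
np.set_printoptions(precision=3,suppress=True)
s=r.get_state();print(s["tcp_pos"],s["eef_rot"],s["contact_force"],s["moment"],s["gripper_width"],s["gripper_force"])
c=r.capture("scene")["image"];t=r.capture("top")["image"]
f=lambda im,x,y,w,h:cv2.resize(im[y:y+h,x:x+w],(400,300),interpolation=cv2.INTER_CUBIC)
cv2.imwrite("pics/g2.png",np.hstack([f(t,395,230,100,75),f(c,145,210,120,90)]))
E
```

```text
[ 0.532 -0.241  0.082] [179.996   0.02  -71.107] [ 0.055 -0.122 -0.228] [-0.022  0.149 -0.039] 0.0149008155511785 19.947324693202972
```

View pics/g2.png

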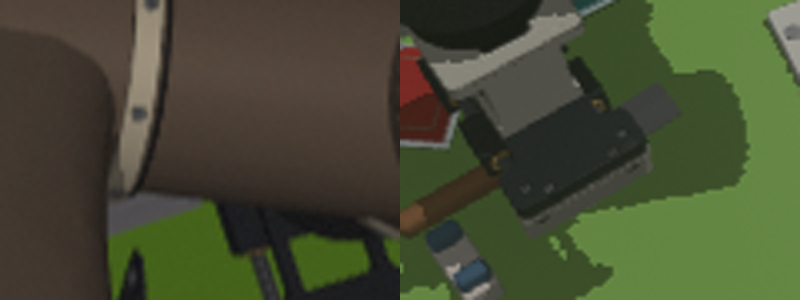

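The knife is held level, with the blade at (650,110) and the handle over the rest at (440,210) in the crop. The tool can't tilt, so I'll pitch the knife nose-down in the jaws. To do that I'll press the handle's rear lightly on a fixed horn with a weak grip.

Request:
send_rows([
  {"dp": [12,10,0],"roll": 0,"jaw": 0},
  {"dp": [24,19,0],"roll": 0,"jaw": 0},
  {"dp": [24,19,20],"roll": 0,"jaw": 0},
  {"dp": [24,19,36],"roll": 0,"jaw": 0},
  {"dp": [24,19,36],"roll": 0,"jaw": 0},
], newtons=20)

```text
time_s: 4.3
tcp_pos: [0.5204, -0.2705, 0.0449]
eef_rot: [179.8, 0.1, -71.1]
contact_force: [-0.0, 0.2, -0.9]
gripper_width: 0.0147
gripper_force: 19.9
```

Request:
send_rows([
  {"dp": [0,0,0],"roll": 0,"jaw": 0},
  {"dp": [0,0,1.5],"roll": 0,"jaw": 0},
  {"dp": [0,0,3],"roll": 0,"jaw": 0},
  {"dp": [0,0,4],"roll": 0,"jaw": 0},
  {"dp": [0,0,5],"roll": 0,"jaw": 0},
], newtons=4)

```text
time_s: 4.92
tcp_pos: [0.5219, -0.2702, 0.0417]
eef_rot: [-180.0, -0.0, -71.1]
contact_force: [0.1, 2.0, 0.3]
gripper_width: 0.0149
gripper_force: 4.0
```

Request:
send_rows([
  {"dp": [0,0,1],"roll": 0,"jaw": 0},
  {"dp": [0,0,2],"roll": 0,"jaw": 0},
  {"dp": [0,0,2.5],"roll": 0,"jaw": 0},
  {"dp": [0,0,2.5],"roll": 0,"jaw": 0},
])

```text
time_s: 5.42
tcp_pos: [0.5218, -0.2702, 0.039]
eef_rot: [180.0, 0.0, -71.1]
contact_force: [0.2, 0.6, -1.0]
gripper_width: 0.0149
gripper_force: 4.0
```

```bash
python3 - <<'E'
from h import *
np.set_printoptions(precision=3,suppress=True)
s=r.get_state();print(s["tcp_pos"],s["eef_rot"],s["contact_force"],s["moment"])
c=r.capture("scene")["image"]
cv2.imwrite("pics/g3.png",cv2.resize(c[215:305,130:250],(800,600),interpolation=cv2.INTER_CUBIC))
E
```

```text
[ 0.522 -0.27   0.039] [179.997   0.001 -71.091] [ 0.171  0.553 -0.959] [0.15  0.058 0.063]
```

View pics/g3.png

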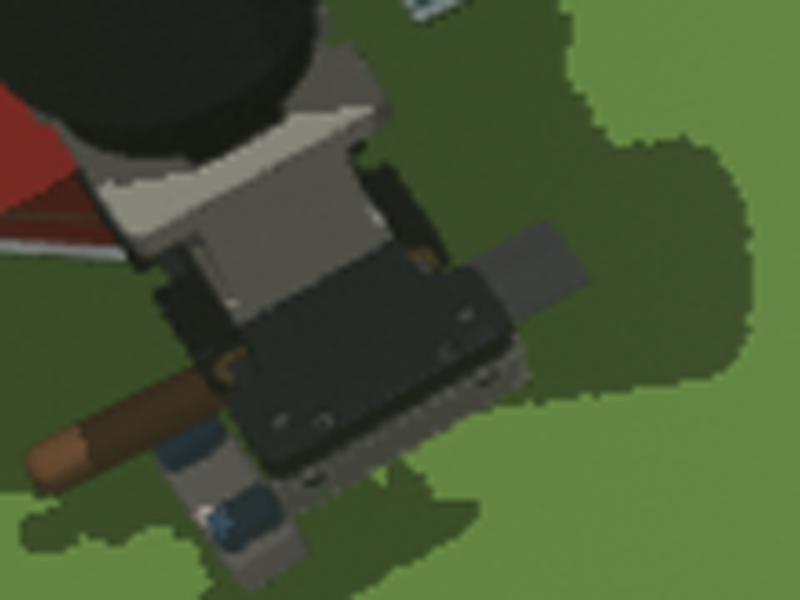

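The picture shows the handle lying over the nearer horn at (190,440) and the blade at (530,270). I'll tighten, lift, move clear of the rest and feel the tip on the table to get the pitch.

Request:
send_rows([
  {"dp": [0,0,0],"roll": 0,"jaw": 0},
  {"dp": [0,0,-8],"roll": 0,"jaw": 0},
  {"dp": [-40,0,-8],"roll": 0,"jaw": 0},
  {"dp": [-60,0,-5],"roll": 0,"jaw": 0},
  {"dp": [-60,0,-2],"roll": 0,"jaw": 0},
], newtons=20)

```text
time_s: 6.1
tcp_pos: [0.5023, -0.2125, 0.0415]
eef_rot: [-180.0, -0.0, -71.0]
contact_force: [0.6, 0.0, 0.2]
gripper_width: 0.0148
gripper_force: 20.0
```

Request:
send_rows([
  {"dp": [0,0,1],"roll": 0,"jaw": 0},
  {"dp": [0,0,2],"roll": 0,"jaw": 0},
  {"dp": [0,0,2],"roll": 0,"jaw": 0},
])

```text
time_s: 6.48
tcp_pos: [0.5024, -0.2139, 0.0389]
eef_rot: [180.0, 0.0, -71.1]
contact_force: [0.4, -0.4, -0.6]
gripper_width: 0.0148
gripper_force: 20.0
```

Request:
send_rows([
  {"dp": [0,0,1],"roll": 0,"jaw": 0},
  {"dp": [0,0,2],"roll": 0,"jaw": 0},
  {"dp": [0,0,2],"roll": 0,"jaw": 0},
])

```text
time_s: 6.85
tcp_pos: [0.5023, -0.2135, 0.037]
eef_rot: [180.0, 0.0, -71.1]
contact_force: [0.5, -0.3, -0.3]
gripper_width: 0.0148
gripper_force: 20.0
```

Request:
send_rows([
  {"dp": [0,0,1],"roll": 0,"jaw": 0},
  {"dp": [0,0,2],"roll": 0,"jaw": 0},
  {"dp": [0,0,2],"roll": 0,"jaw": 0},
])

```text
time_s: 7.22
tcp_pos: [0.5022, -0.2134, 0.035]
eef_rot: [180.0, 0.0, -71.1]
contact_force: [-0.3, 0.2, -0.3]
gripper_width: 0.0148
gripper_force: 20.0
```

Request:
send_rows([
  {"dp": [0,0,1],"roll": 0,"jaw": 0},
  {"dp": [0,0,2],"roll": 0,"jaw": 0},
  {"dp": [0,0,2],"roll": 0,"jaw": 0},
])

```text
time_s: 7.6
tcp_pos: [0.5023, -0.2134, 0.0329]
eef_rot: [180.0, 0.0, -71.1]
contact_force: [-0.3, 0.3, -0.7]
gripper_width: 0.0146
gripper_force: 20.0
```

Request:
send_rows([
  {"dp": [0,0,1],"roll": 0,"jaw": 0},
  {"dp": [0,0,2],"roll": 0,"jaw": 0},
  {"dp": [0,0,2],"roll": 0,"jaw": 0},
])

```text
time_s: 7.98
tcp_pos: [0.5024, -0.2134, 0.031]
eef_rot: [180.0, -0.0, -71.1]
contact_force: [-0.2, -0.2, 1.1]
gripper_width: 0.015
gripper_force: 20.0
```

Request:
send_rows([
  {"dp": [0,0,1],"roll": 0,"jaw": 0},
  {"dp": [0,0,2],"roll": 0,"jaw": 0},
  {"dp": [0,0,2],"roll": 0,"jaw": 0},
])

```text
time_s: 8.35
tcp_pos: [0.5027, -0.2137, 0.0295]
eef_rot: [-180.0, -0.0, -71.1]
contact_force: [-0.8, -1.7, 4.5]
gripper_width: 0.0146
gripper_force: 20.0
```

```bash
python3 - <<'E'
from h import *
np.set_printoptions(precision=3,suppress=True)
F=[];M=[]
for i in range(8):
    s=r.get_state();F.append(s["contact_force"]);M.append(s["moment"]);r.capture("top")
print(np.mean(F,0),np.std(F,0),np.mean(M,0),np.std(M,0),s["tcp_pos"],s["time_s"])
E
```

```text
[-0.237 -1.951  5.49 ] [0.442 0.258 0.593] [-0.592  0.345  0.021] [0.063 0.04  0.017] [ 0.503 -0.214  0.029] 8.7
```

```bash
python3 - <<'E'
from h import *
plan([.5271,-.2826,.047],-71)
E
```

```text
dp [ 73.1  -0.7 -17.5] roll -0.001 t 8.75 tcp [ 0.5027 -0.2137  0.0295] [-1.7996e+02 -4.0000e-02 -7.1080e+01]
```

Request:
send_rows([
  {"dp": [0,0,-22],"roll": 0,"jaw": 0},
  {"dp": [40,0,-24],"roll": 0,"jaw": 0},
  {"dp": [73,0,-22],"roll": 0,"jaw": 0},
  {"dp": [73,0,-18],"roll": 0,"jaw": 0},
  {"dp": [73,0,-18],"roll": 0,"jaw": 0},
])

```text
time_s: 9.38
tcp_pos: [0.5249, -0.2821, 0.046]
eef_rot: [179.9, 0.1, -71.1]
contact_force: [-0.4, -0.2, -0.6]
gripper_width: 0.0153
gripper_force: 20.0
```

Request:
send_rows([
  {"dp": [0,0,1],"roll": 0,"jaw": 0},
  {"dp": [0,0,2],"roll": 0,"jaw": 0},
  {"dp": [0,0,3.5],"roll": 0,"jaw": 0},
  {"dp": [0,0,5],"roll": 0,"jaw": 0},
  {"dp": [0,0,5],"roll": 0,"jaw": 0},
], newtons=3)

```text
time_s: 10.0
tcp_pos: [0.5259, -0.2824, 0.042]
eef_rot: [180.0, 0.0, -71.1]
contact_force: [-0.8, 0.4, -0.1]
gripper_width: 0.0152
gripper_force: 3.0
```

Request:
send_rows([
  {"dp": [0,0,1],"roll": 0,"jaw": 0},
  {"dp": [0,0,1],"roll": 0,"jaw": 0},
])

```text
time_s: 10.25
tcp_pos: [0.5259, -0.2825, 0.041]
eef_rot: [180.0, 0.0, -71.1]
contact_force: [1.0, 0.4, -0.3]
gripper_width: 0.0149
gripper_force: 3.0
```

Request:
send_rows([
  {"dp": [0,0,1],"roll": 0,"jaw": 0},
  {"dp": [0,0,1],"roll": 0,"jaw": 0},
])

```text
time_s: 10.5
tcp_pos: [0.526, -0.2825, 0.0401]
eef_rot: [-180.0, -0.0, -71.1]
contact_force: [-0.7, 0.5, 1.7]
gripper_width: 0.0152
gripper_force: 3.0
```

Request:
send_rows([
  {"dp": [0,0,1],"roll": 0,"jaw": 0},
  {"dp": [0,0,1],"roll": 0,"jaw": 0},
])

```text
time_s: 10.75
tcp_pos: [0.526, -0.2824, 0.039]
eef_rot: [180.0, 0.0, -71.1]
contact_force: [-0.1, 0.6, -0.0]
gripper_width: 0.0151
gripper_force: 3.0
```

Request:
send_rows([
  {"dp": [0,0,1],"roll": 0,"jaw": 0},
  {"dp": [0,0,1],"roll": 0,"jaw": 0},
])

```text
time_s: 11.0
tcp_pos: [0.526, -0.2825, 0.038]
eef_rot: [180.0, 0.0, -71.1]
contact_force: [-0.5, -0.2, -0.3]
gripper_width: 0.0148
gripper_force: 3.0
```

Request:
send_rows([
  {"dp": [0,0,1],"roll": 0,"jaw": 0},
  {"dp": [0,0,1],"roll": 0,"jaw": 0},
])

```text
time_s: 11.25
tcp_pos: [0.526, -0.2826, 0.0372]
eef_rot: [-180.0, -0.0, -71.1]
contact_force: [-0.4, 0.1, 1.8]
gripper_width: 0.015
gripper_force: 3.0
```

```bash
python3 - <<'E'
from h import *
np.set_printoptions(precision=3,suppress=True)
F=[]
for i in range(5):
    s=r.get_state();F.append(s["contact_force"]);c=r.capture("scene")["image"]
print(np.mean(F,0),s["tcp_pos"],s["time_s"],s["gripper_width"])
cv2.imwrite("pics/g4.png",cv2.resize(c[215:305,130:250],(800,600),interpolation=cv2.INTER_CUBIC))
E
```

```text
[-0.748  0.292  2.598] [ 0.526 -0.283  0.037] 11.45 0.015252904062129568
```

View pics/g4.png

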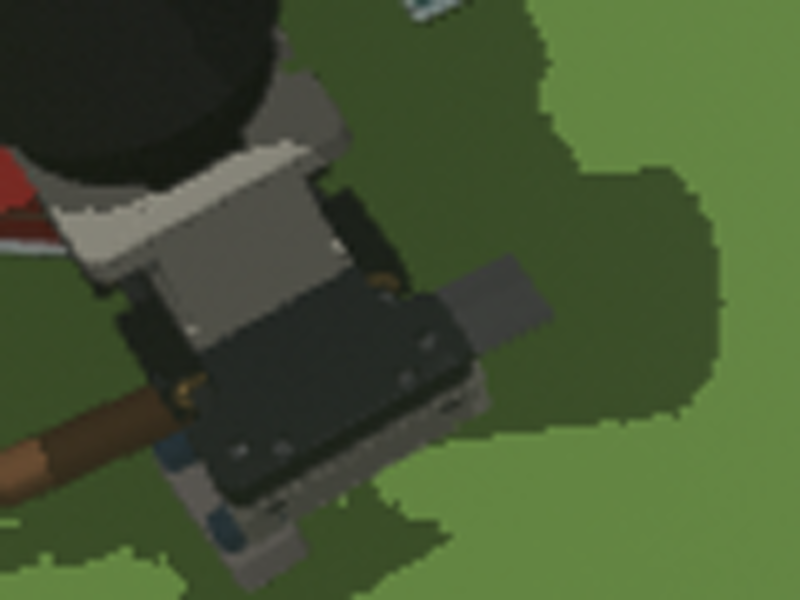

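The picture shows the handle over the horn at (175,450), the gripper close to the rest and the blade at (500,300). I'll tighten and repeat the table feel.

Request:
send_rows([
  {"dp": [0,0,0],"roll": 0,"jaw": 0},
  {"dp": [0,0,-8],"roll": 0,"jaw": 0},
  {"dp": [-40,0,-8],"roll": 0,"jaw": 0},
  {"dp": [-60,0,-4],"roll": 0,"jaw": 0},
  {"dp": [-60,0,-4],"roll": 0,"jaw": 0},
], newtons=25)

```text
time_s: 12.12
tcp_pos: [0.5061, -0.2247, 0.0411]
eef_rot: [180.0, 0.0, -71.0]
contact_force: [0.4, -0.4, -0.3]
gripper_width: 0.0149
gripper_force: 25.0
```

Request:
send_rows([
  {"dp": [0,0,2],"roll": 0,"jaw": 0},
  {"dp": [0,0,2],"roll": 0,"jaw": 0},
])

```text
time_s: 12.38
tcp_pos: [0.5068, -0.2262, 0.0388]
eef_rot: [180.0, 0.0, -71.1]
contact_force: [-0.2, 0.1, -0.3]
gripper_width: 0.0148
gripper_force: 25.0
```

Request:
send_rows([
  {"dp": [0,0,1],"roll": 0,"jaw": 0},
  {"dp": [0,0,1],"roll": 0,"jaw": 0},
])

```text
time_s: 12.62
tcp_pos: [0.5065, -0.226, 0.0379]
eef_rot: [180.0, 0.0, -71.1]
contact_force: [0.4, 0.2, -0.4]
gripper_width: 0.0148
gripper_force: 25.0
```

Request:
send_rows([
  {"dp": [0,0,1],"roll": 0,"jaw": 0},
  {"dp": [0,0,1],"roll": 0,"jaw": 0},
])

```text
time_s: 12.88
tcp_pos: [0.5066, -0.2258, 0.0371]
eef_rot: [-180.0, -0.0, -71.1]
contact_force: [0.4, -0.4, -0.4]
gripper_width: 0.0144
gripper_force: 25.0
```

Request:
send_rows([
  {"dp": [0,0,1],"roll": 0,"jaw": 0},
  {"dp": [0,0,1],"roll": 0,"jaw": 0},
])

```text
time_s: 13.12
tcp_pos: [0.5068, -0.2259, 0.0363]
eef_rot: [-180.0, -0.0, -71.1]
contact_force: [-0.7, -0.8, 3.7]
gripper_width: 0.0151
gripper_force: 25.0
```

```bash
python3 - <<'E'
from h import *
np.set_printoptions(precision=4,suppress=True)
print("tips",[ray("scene",(130+x/6.667-.43,215+y/6.667-.43),.003) for x,y in((510,255),(553,312))],"TCP .526 -.2825; expect dir",[-.325,.946])
im=cv2.imread("pics/top0.png");g=im.max(2)<60
m=np.zeros(g.shape,np.uint8);m[115:180,365:425]=g[115:180,365:425]*255
c=max(cv2.findContours(m,0,2)[0],key=cv2.contourArea);(x,y),rad=cv2.minEnclosingCircle(c)
print("cup px",x,y,rad,"at rim",ray("top",(x,y),.095),"pens",[ray("top",p,.165) for p in((402,118),(378,150),(412,128))],"marker",ray("top",(421,158),.01),ray("top",(423,214),.01))
s=cv2.imread("pics/scene0.png");print("scene cup rim",ray("scene",(287,346),.095),ray("scene",(289,376),.0))
plan([.625,-.07,.08],-81)
E
```

```text
tips [array([ 0.4874, -0.2087,  0.003 ]), array([ 0.5136, -0.199 ,  0.003 ])] TCP .526 -.2825; expect dir [-0.325, 0.946]
cup px 394.1947937011719 143.41558837890625 24.384532928466797 at rim [ 0.7948 -0.1004  0.095 ] pens [array([ 0.8282, -0.1069,  0.165 ]), array([ 0.7614, -0.0595,  0.165 ]), array([ 0.8081, -0.1272,  0.165 ])] marker [ 0.7857 -0.1721  0.01  ] [ 0.6574 -0.1777  0.01  ]
scene cup rim [ 0.7882 -0.0984  0.095 ] [ 0.8097 -0.1064  0.    ]
dp [-109.1 -162.4  -43.6] roll 0.173 t 13.125 tcp [ 0.5068 -0.2259  0.0363] [-179.98   -0.03  -71.08]
```

Request:
send_rows([
  {"dp": [0,0,-40],"roll": 0,"jaw": 0},
  {"dp": [-28,-42,-45],"roll": 0.06,"jaw": 0},
  {"dp": [-56,-84,-45],"roll": 0.12,"jaw": 0},
  {"dp": [-84,-126,-45],"roll": 0.173,"jaw": 0},
  {"dp": [-109,-162,-45],"roll": 0.173,"jaw": 0},
], newtons=40)

```text
time_s: 13.75
tcp_pos: [0.6252, -0.0684, 0.0809]
eef_rot: [180.0, 0.0, -81.0]
contact_force: [0.8, 0.6, -0.7]
gripper_width: 0.0146
gripper_force: 40.0
```

Request:
send_rows([
  {"dp": [0,0,10],"roll": 0,"jaw": 0},
  {"dp": [0,0,20],"roll": 0,"jaw": 0},
  {"dp": [0,0,22],"roll": 0,"jaw": 0},
  {"dp": [0,0,22],"roll": 0,"jaw": 0},
])

```text
time_s: 14.25
tcp_pos: [0.6239, -0.071, 0.0589]
eef_rot: [180.0, -0.0, -81.1]
contact_force: [0.6, 0.4, 0.1]
gripper_width: 0.0146
gripper_force: 40.0
```

```bash
python3 - <<'E'
from h import *
plan([.625,-.068,.056],-81)
print(r.get_state()["contact_force"].round(1))
c=r.capture("scene")["image"]
cv2.imwrite("pics/g5.png",cv2.resize(c[190:325,235:415],(800,600),interpolation=cv2.INTER_CUBIC))
E
```

```text
dp [-2.8 -1.5  2.9] roll -0.001 t 14.25 tcp [ 0.6239 -0.071   0.0589] [179.96  -0.   -81.07]
[0.6 0.4 0.1]
```

View pics/g5.png

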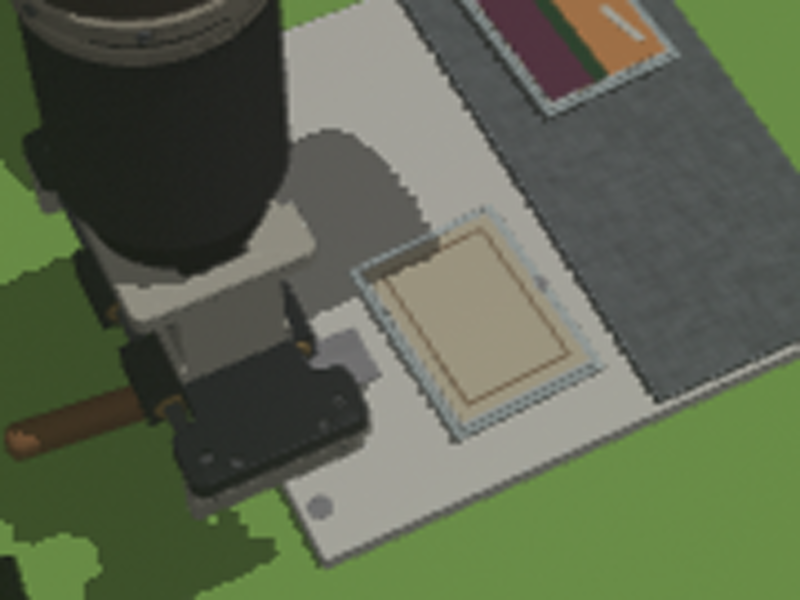

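The blade tip at (368,352) stands about 11 mm short of the middle of the case's far-from-pad edge, which runs (355,270) to (458,438), and is square to it. Next I feel for the board.

Request:
send_rows([
  {"dp": [0,0,1],"roll": 0,"jaw": 0},
  {"dp": [0,0,1.5],"roll": 0,"jaw": 0},
  {"dp": [0,0,1.5],"roll": 0,"jaw": 0},
])

```text
time_s: 14.68
tcp_pos: [0.6245, -0.0702, 0.0577]
eef_rot: [-180.0, 0.0, -81.0]
contact_force: [-0.4, -1.0, -0.8]
gripper_width: 0.0147
gripper_force: 40.0
```

Request:
send_rows([
  {"dp": [0,0,0.7],"roll": 0,"jaw": 0},
  {"dp": [0,0,0.7],"roll": 0,"jaw": 0},
])

```text
time_s: 14.92
tcp_pos: [0.6245, -0.0701, 0.0568]
eef_rot: [180.0, 0.0, -81.0]
contact_force: [0.4, 1.1, -1.7]
gripper_width: 0.0144
gripper_force: 40.0
```

Request:
send_rows([
  {"dp": [0,0,0.7],"roll": 0,"jaw": 0},
  {"dp": [0,0,0.7],"roll": 0,"jaw": 0},
])

```text
time_s: 15.18
tcp_pos: [0.6244, -0.0701, 0.0561]
eef_rot: [180.0, 0.0, -81.0]
contact_force: [-0.1, -0.1, -0.8]
gripper_width: 0.0148
gripper_force: 40.0
```

Request:
send_rows([
  {"dp": [0,0,0.7],"roll": 0,"jaw": 0},
  {"dp": [0,0,0.7],"roll": 0,"jaw": 0},
])

```text
time_s: 15.42
tcp_pos: [0.6245, -0.0701, 0.0554]
eef_rot: [180.0, 0.0, -81.0]
contact_force: [-0.7, -0.6, -1.4]
gripper_width: 0.0146
gripper_force: 40.0
```

Request:
send_rows([
  {"dp": [0,0,0.6],"roll": 0,"jaw": 0},
  {"dp": [0,0,0.6],"roll": 0,"jaw": 0},
])

```text
time_s: 15.68
tcp_pos: [0.6244, -0.0701, 0.0548]
eef_rot: [180.0, 0.0, -81.0]
contact_force: [-0.6, 0.7, -0.9]
gripper_width: 0.0148
gripper_force: 40.0
```

Request:
send_rows([
  {"dp": [0,0,0.6],"roll": 0,"jaw": 0},
  {"dp": [0,0,0.6],"roll": 0,"jaw": 0},
])

```text
time_s: 15.92
tcp_pos: [0.6245, -0.0702, 0.0542]
eef_rot: [180.0, -0.0, -81.0]
contact_force: [-0.4, -1.2, -0.8]
gripper_width: 0.0148
gripper_force: 40.0
```

Request:
send_rows([
  {"dp": [0,0,0.6],"roll": 0,"jaw": 0},
  {"dp": [0,0,0.6],"roll": 0,"jaw": 0},
])

```text
time_s: 16.18
tcp_pos: [0.6244, -0.0701, 0.0536]
eef_rot: [180.0, 0.0, -81.0]
contact_force: [0.9, -0.5, -0.9]
gripper_width: 0.0147
gripper_force: 40.0
```

Request:
send_rows([
  {"dp": [0,0,0.6],"roll": 0,"jaw": 0},
  {"dp": [0,0,0.6],"roll": 0,"jaw": 0},
])

```text
time_s: 16.42
tcp_pos: [0.6244, -0.0702, 0.053]
eef_rot: [180.0, 0.0, -81.0]
contact_force: [-0.0, 0.0, -1.4]
gripper_width: 0.0148
gripper_force: 40.0
```

Request:
send_rows([
  {"dp": [0,0,0.6],"roll": 0,"jaw": 0},
  {"dp": [0,0,0.6],"roll": 0,"jaw": 0},
])

```text
time_s: 16.68
tcp_pos: [0.6245, -0.0702, 0.0524]
eef_rot: [180.0, -0.0, -81.0]
contact_force: [-0.2, 0.2, -0.1]
gripper_width: 0.0145
gripper_force: 40.0
```

```bash
cat >> h.py <<'E'
def avg(n=5):
    F=[]
    for i in range(n):
        s=r.get_state();F.append(s["contact_force"]);c=r.capture("scene")["image"]
    print("F",np.mean(F,0).round(2),s["tcp_pos"].round(4),s["time_s"]);return c
E
python3 -c "
from h import *
avg()"
```

```text
F [-0.07 -0.11 -0.33] [ 0.6245 -0.0701  0.0525] 16.875
```

Request:
send_rows([
  {"dp": [0,0,0.4],"roll": 0,"jaw": 0},
  {"dp": [0,0,0.4],"roll": 0,"jaw": 0},
])

```text
time_s: 17.18
tcp_pos: [0.6244, -0.0702, 0.052]
eef_rot: [180.0, -0.0, -81.0]
contact_force: [-0.5, -0.3, -0.0]
gripper_width: 0.0146
gripper_force: 40.0
```

```bash
python3 -c "
from h import *
avg()"
```

```text
F [-0.14  0.06 -0.56] [ 0.6245 -0.0701  0.0521] 17.375
```

Request:
send_rows([
  {"dp": [0,0,0.5],"roll": 0,"jaw": 0},
  {"dp": [0,0,0.5],"roll": 0,"jaw": 0},
])

```text
time_s: 17.68
tcp_pos: [0.6244, -0.0702, 0.0515]
eef_rot: [180.0, 0.0, -81.0]
contact_force: [0.7, -0.7, -0.7]
gripper_width: 0.0145
gripper_force: 40.0
```

Request:
send_rows([
  {"dp": [0,0,0.5],"roll": 0,"jaw": 0},
  {"dp": [0,0,0.5],"roll": 0,"jaw": 0},
])

```text
time_s: 17.92
tcp_pos: [0.6245, -0.0702, 0.051]
eef_rot: [180.0, -0.0, -81.0]
contact_force: [-0.4, 0.8, -0.4]
gripper_width: 0.0145
gripper_force: 40.0
```

Request:
send_rows([
  {"dp": [0,0,0.5],"roll": 0,"jaw": 0},
  {"dp": [0,0,0.5],"roll": 0,"jaw": 0},
])

```text
time_s: 18.18
tcp_pos: [0.6245, -0.0702, 0.0505]
eef_rot: [180.0, -0.0, -81.0]
contact_force: [1.4, -0.8, -0.5]
gripper_width: 0.0147
gripper_force: 40.0
```

Request:
send_rows([
  {"dp": [0,0,0.5],"roll": 0,"jaw": 0},
  {"dp": [0,0,0.5],"roll": 0,"jaw": 0},
])

```text
time_s: 18.42
tcp_pos: [0.6244, -0.0701, 0.05]
eef_rot: [180.0, 0.0, -81.0]
contact_force: [0.1, -1.1, -0.6]
gripper_width: 0.0149
gripper_force: 40.0
```

Request:
send_rows([
  {"dp": [0,0,0.5],"roll": 0,"jaw": 0},
  {"dp": [0,0,0.5],"roll": 0,"jaw": 0},
])

```text
time_s: 18.68
tcp_pos: [0.6245, -0.0701, 0.0495]
eef_rot: [180.0, -0.0, -81.0]
contact_force: [0.3, -0.5, -0.6]
gripper_width: 0.0143
gripper_force: 40.0
```

Request:
send_rows([
  {"dp": [0,0,0.5],"roll": 0,"jaw": 0},
  {"dp": [0,0,0.5],"roll": 0,"jaw": 0},
])

```text
time_s: 18.92
tcp_pos: [0.6245, -0.0701, 0.049]
eef_rot: [180.0, 0.0, -81.0]
contact_force: [-0.3, 0.2, 0.5]
gripper_width: 0.0147
gripper_force: 40.0
```

Request:
send_rows([
  {"dp": [0,0,0.5],"roll": 0,"jaw": 0},
  {"dp": [0,0,0.5],"roll": 0,"jaw": 0},
])

```text
time_s: 19.18
tcp_pos: [0.6244, -0.0701, 0.0485]
eef_rot: [180.0, 0.0, -81.0]
contact_force: [-0.0, -0.6, -0.8]
gripper_width: 0.0151
gripper_force: 40.0
```

Request:
send_rows([
  {"dp": [0,0,0.5],"roll": 0,"jaw": 0},
  {"dp": [0,0,0.5],"roll": 0,"jaw": 0},
])

```text
time_s: 19.42
tcp_pos: [0.6245, -0.0701, 0.0481]
eef_rot: [-180.0, 0.0, -81.0]
contact_force: [0.5, -0.7, 0.6]
gripper_width: 0.015
gripper_force: 40.0
```

Request:
send_rows([
  {"dp": [0,0,0.5],"roll": 0,"jaw": 0},
  {"dp": [0,0,0.5],"roll": 0,"jaw": 0},
])

```text
time_s: 19.68
tcp_pos: [0.6246, -0.0702, 0.0477]
eef_rot: [-180.0, -0.0, -81.0]
contact_force: [-0.0, -0.6, 1.1]
gripper_width: 0.0147
gripper_force: 40.0
```

```bash
python3 -c "
from h import *
avg(4)"
```

```text
F [-0.11 -0.95  1.41] [ 0.6246 -0.0702  0.0477] 19.825
```

Request:
send_rows([
  {"dp": [-3,0,-0.2],"roll": 0,"jaw": 0},
  {"dp": [-6,0,-0.2],"roll": 0,"jaw": 0},
  {"dp": [-10,0,-0.2],"roll": 0,"jaw": 0},
  {"dp": [-14,0,-0.2],"roll": 0,"jaw": 0},
  {"dp": [-18,0,-0.2],"roll": 0,"jaw": 0},
])

```text
time_s: 20.5
tcp_pos: [0.6217, -0.0521, 0.0478]
eef_rot: [-180.0, -0.0, -81.0]
contact_force: [1.0, -2.3, 1.9]
gripper_width: 0.0151
gripper_force: 40.0
```

Request:
send_rows([
  {"dp": [-3,0,0],"roll": 0,"jaw": 0},
  {"dp": [-6,0,0],"roll": 0,"jaw": 0},
  {"dp": [-9,0,0],"roll": 0,"jaw": 0},
])

```text
time_s: 20.88
tcp_pos: [0.6202, -0.0433, 0.0478]
eef_rot: [-180.0, -0.0, -81.0]
contact_force: [0.8, -2.2, 2.0]
gripper_width: 0.0147
gripper_force: 40.0
```

```bash
python3 - <<'E'
from h import *
c=avg(3)
cv2.imwrite("pics/g6.png",cv2.resize(c[190:325,235:415],(800,600),interpolation=cv2.INTER_CUBIC))
E
```

```text
F [-0.32 -1.01  1.35] [ 0.6202 -0.0431  0.0477] 20.975
```

View pics/g6.png

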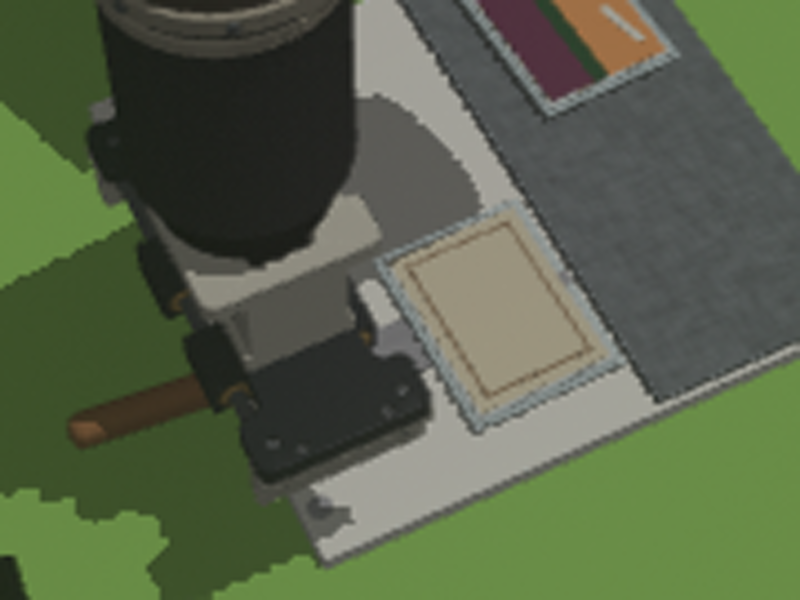

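The case, with corners (380,262), (478,430), (622,360) and (510,205), has slid nearly up to the step and roughly parallel to it. The blade is at its edge near (425,350). I'll go on pushing slowly.

Request:
send_rows([
  {"dp": [-2,0,0],"roll": 0,"jaw": 0},
  {"dp": [-4,0,0],"roll": 0,"jaw": 0},
  {"dp": [-6,0,0],"roll": 0,"jaw": 0},
])

```text
time_s: 21.4
tcp_pos: [0.6193, -0.0376, 0.0478]
eef_rot: [180.0, -0.0, -81.0]
contact_force: [0.0, -1.4, 1.4]
gripper_width: 0.0149
gripper_force: 40.0
```

Request:
send_rows([
  {"dp": [-2,0,0],"roll": 0,"jaw": 0},
  {"dp": [-4,0,0],"roll": 0,"jaw": 0},
])

```text
time_s: 21.65
tcp_pos: [0.6187, -0.0335, 0.0478]
eef_rot: [-180.0, 0.0, -81.0]
contact_force: [1.0, -3.4, 1.2]
gripper_width: 0.0145
gripper_force: 40.0
```

Request:
send_rows([
  {"dp": [-2,0,0],"roll": 0,"jaw": 0},
  {"dp": [-4,0,0],"roll": 0,"jaw": 0},
])

```text
time_s: 21.9
tcp_pos: [0.6181, -0.0295, 0.0477]
eef_rot: [-180.0, 0.0, -81.0]
contact_force: [-0.1, -1.8, 1.8]
gripper_width: 0.0151
gripper_force: 40.0
```

Request:
send_rows([
  {"dp": [-2,0,0],"roll": 0,"jaw": 0},
  {"dp": [-4,0,0],"roll": 0,"jaw": 0},
  {"dp": [-6,0,0],"roll": 0,"jaw": 0},
])

```text
time_s: 22.28
tcp_pos: [0.6171, -0.0236, 0.0478]
eef_rot: [-180.0, 0.0, -81.0]
contact_force: [1.5, -1.8, 0.7]
gripper_width: 0.0147
gripper_force: 40.0
```

```bash
python3 - <<'E'
from h import *
c=avg(3)
cv2.imwrite("pics/g7.png",c[190:325,235:415])
h=cv2.cvtColor(c,cv2.COLOR_BGR2HSV)
# cream centroid before/after
for f in("pics/g6.png",None):
    im=cv2.resize(cv2.imread(f),(180,135),interpolation=cv2.INTER_AREA) if f else c[190:325,235:415]
    hh=cv2.cvtColor(im,cv2.COLOR_BGR2HSV);m=cv2.inRange(hh,(12,45,110),(30,120,220))
    cc=max(cv2.findContours(m,0,2)[0],key=cv2.contourArea);p=cv2.minAreaRect(cc);print(p,[ray("scene",q+[235,190],.0193).round(4).tolist() for q in cv2.boxPoints(p)])
E
```

```text
F [ 0.95 -1.08  0.55] [ 0.6171 -0.0234  0.0477] 22.375
((111.60112762451172, 69.06179809570312), (41.65791702270508, 29.573945999145508), 57.9946174621582) [[0.5663, 0.0385, 0.0193], [0.5435, 0.1044, 0.0193], [0.6439, 0.1194, 0.0193], [0.6638, 0.0562, 0.0193]]
((113.13111114501953, 67.92288208007812), (42.28547668457031, 29.50857162475586), 59.534454345703125) [[0.5623, 0.0436, 0.0193], [0.5414, 0.1099, 0.0193], [0.6443, 0.1224, 0.0193], [0.6623, 0.059, 0.0193]]
```

The case has stopped against the step and the blade is roughly 15 mm under it. I'll now raise the edge along an arc about the foot of the step.

Request:
send_rows([
  {"dp": [-0.3,0,-4],"roll": 0,"jaw": 0},
  {"dp": [-0.8,0,-9],"roll": 0,"jaw": 0},
  {"dp": [-1.6,0,-13.8],"roll": 0,"jaw": 0},
  {"dp": [-2.7,0,-18.3],"roll": 0,"jaw": 0},
  {"dp": [-4,0,-22.7],"roll": 0,"jaw": 0},
])

```text
time_s: 23.05
tcp_pos: [0.6165, -0.0197, 0.0708]
eef_rot: [-180.0, -0.0, -81.0]
contact_force: [0.3, -1.0, -1.5]
gripper_width: 0.0145
gripper_force: 40.0
```

```bash
python3 - <<'E'
from h import *
c=avg(2)
cv2.imwrite("pics/g8.png",cv2.resize(c[170:320,225:425],(800,600),interpolation=cv2.INTER_CUBIC))
E
```

```text
F [ 0.61 -0.55 -0.99] [ 0.6168 -0.0195  0.0714] 23.1
```

View pics/g8.png

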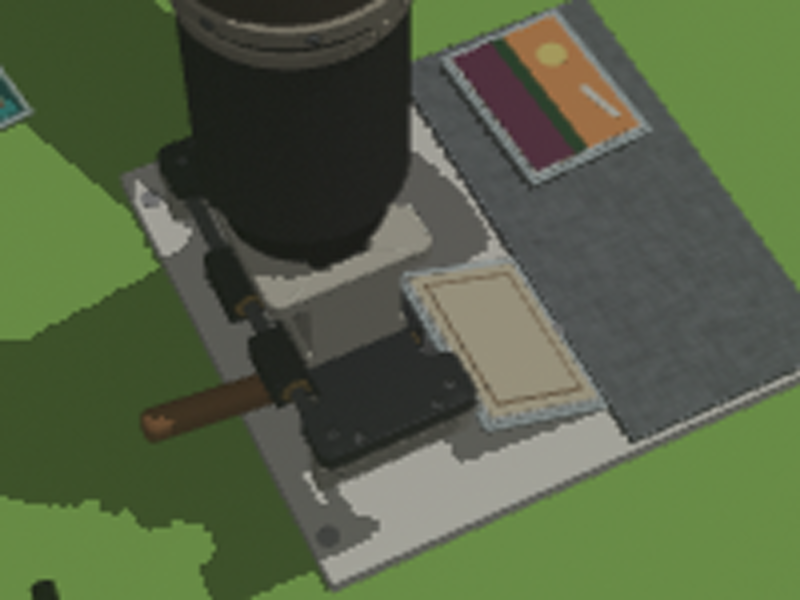

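The case is tilted about 20° on the blade, with its raised edge from (405,285) to (490,425) and its far edge held along the step from (515,262) to (605,405). I'll continue the arc.

Request:
send_rows([
  {"dp": [-2.2,0,-5.4],"roll": 0,"jaw": 0},
  {"dp": [-4.9,0,-10.6],"roll": 0,"jaw": 0},
  {"dp": [-8,0,-15.4],"roll": 0,"jaw": 0},
  {"dp": [-11.6,0,-20],"roll": 0,"jaw": 0},
  {"dp": [-15.5,0,-24.3],"roll": 0,"jaw": 0},
])

```text
time_s: 23.78
tcp_pos: [0.6141, -0.0041, 0.0952]
eef_rot: [-180.0, 0.0, -81.0]
contact_force: [-0.5, -0.6, -1.3]
gripper_width: 0.0148
gripper_force: 40.0
```

```bash
cat >> h.py <<'E'
def cream(n="scene"):
    c=r.capture(n)["image"];a,b,w,hh=(225,170,220,160) if n=="scene" else (210,180,190,170)
    m=cv2.inRange(cv2.cvtColor(c,cv2.COLOR_BGR2HSV),(12,45,90),(30,130,230))[b:b+hh,a:a+w]
    cs=cv2.findContours(m,0,2)[0];cc=max(cs,key=cv2.contourArea);p=cv2.minAreaRect(cc)
    print(n,"area",cv2.contourArea(cc),"box",(cv2.boxPoints(p)+[a,b]).round(1).tolist())
E
python3 -c "
from h import *
avg(1);cream()"
```

```text
F [-0.5  -0.56 -1.27] [ 0.6141 -0.0041  0.0952] 23.775
scene area 376.5 box [[337.4, 230.4], [346.5, 224.6], [373.4, 266.8], [364.2, 272.6]]
```

Request:
send_rows([
  {"dp": [-4.3,0,-3.9],"roll": 0,"jaw": 0},
  {"dp": [-8.9,0,-7.5],"roll": 0,"jaw": 0},
  {"dp": [-13.8,0,-10.6],"roll": 0,"jaw": 0},
  {"dp": [-18.9,0,-13.3],"roll": 0,"jaw": 0},
  {"dp": [-24.3,0,-15.5],"roll": 0,"jaw": 0},
])

```text
time_s: 24.5
tcp_pos: [0.6103, 0.02, 0.1105]
eef_rot: [-180.0, 0.0, -81.0]
contact_force: [-0.6, -0.7, -0.4]
gripper_width: 0.0146
gripper_force: 40.0
```

```bash
python3 - <<'E'
from h import *
c=avg(1);cream()
im=c[170:330,225:445]
for n,lo,hi in(("white",(0,0,165),(180,40,255)),("felt",(0,0,40),(180,60,110)),("orange",(5,120,100),(22,255,255)),("any picture sat",(0,60,60),(34,255,255))):
    m=cv2.inRange(cv2.cvtColor(im,cv2.COLOR_BGR2HSV),lo,hi)
    k,_,st,ce=cv2.connectedComponentsWithStats(m);print(n,[(st[i].tolist()) for i in range(1,k) if st[i,4]>40])
E
```

```text
F [-0.58 -0.66 -0.36] [0.6103 0.02   0.1105] 24.5
scene area 27.0 box [[359.0, 181.0], [366.0, 181.0], [366.0, 186.0], [359.0, 186.0]]
white []
felt [[33, 0, 177, 148, 9516]]
orange [[126, 5, 33, 32, 381]]
any picture sat [[126, 4, 34, 33, 478], [52, 77, 33, 15, 137]]
```

Request:
send_rows([
  {"dp": [-4,0,-1.4],"roll": 0,"jaw": 0},
  {"dp": [-8,0,-2.5],"roll": 0,"jaw": 0},
  {"dp": [-12,0,-3.2],"roll": 0,"jaw": 0},
  {"dp": [-16,0,-3.5],"roll": 0,"jaw": 0},
  {"dp": [-19,0,-3.8],"roll": 0,"jaw": 0},
])

```text
time_s: 25.22
tcp_pos: [0.6073, 0.0386, 0.114]
eef_rot: [180.0, 0.0, -81.0]
contact_force: [0.5, 0.1, -0.7]
gripper_width: 0.0146
gripper_force: 40.0
```

Request:
send_rows([
  {"dp": [-2.5,0,0],"roll": 0,"jaw": 0},
  {"dp": [-5,0,0],"roll": 0,"jaw": 0},
  {"dp": [-7.5,0,0],"roll": 0,"jaw": 0},
  {"dp": [-10,0,0],"roll": 0,"jaw": 0},
])

```text
time_s: 25.72
tcp_pos: [0.6057, 0.0483, 0.114]
eef_rot: [180.0, 0.0, -81.0]
contact_force: [-0.2, -0.3, -0.3]
gripper_width: 0.0148
gripper_force: 40.0
```

```bash
cat >> h.py <<'E'
def see():
    for n,(a,b,w,hh) in (("scene",(225,170,240,160)),("top",(210,180,190,170))):
        im=r.capture(n)["image"][b:b+hh,a:a+w];H=cv2.cvtColor(im,cv2.COLOR_BGR2HSV)
        for k,lo,hi in(("nongrey",(0,70,50),(33,255,255)),("purple",(140,50,30),(180,255,255)),("cream",(12,45,90),(30,130,230)),("blue",(90,60,40),(135,255,255))):
            q,_,st,ce=cv2.connectedComponentsWithStats(cv2.inRange(H,lo,hi));print(n,k,[((ce[i]+[a,b]).round(0).tolist(),st[i,2:].tolist()) for i in range(1,q) if st[i,4]>30])
E
python3 -c "
from h import *
avg(1);see()"
```

```text
F [-0.21 -0.32 -0.27] [0.6057 0.0483 0.114 ] 25.725
scene nongrey [([371.0, 193.0], [24, 31, 303]), ([308.0, 246.0], [35, 17, 276])]
scene purple []
scene cream [([375.0, 193.0], [20, 28, 55])]
scene blue [([386.0, 242.0], [32, 36, 425]), ([377.0, 258.0], [22, 21, 232]), ([452.0, 326.0], [28, 9, 126])]
top nongrey [([269.0, 217.0], [100, 76, 3069]), ([348.0, 205.0], [29, 47, 191]), ([215.0, 219.0], [15, 31, 288]), ([357.0, 224.0], [20, 10, 129]), ([223.0, 304.0], [42, 114, 2619]), ([260.0, 305.0], [21, 44, 398]), ([252.0, 319.0], [8, 26, 64])]
top purple [([274.0, 305.0], [18, 44, 504])]
top cream [([296.0, 204.0], [31, 45, 135]), ([227.0, 232.0], [37, 61, 609]), ([262.0, 216.0], [54, 29, 570])]
top blue [([285.0, 254.0], [17, 15, 161]), ([267.0, 258.0], [13, 10, 89])]
```

```bash
python3 - <<'E'
from h import *
R=np.array([[-.1495,.9888],[-.9888,-.1495]])
c=r.capture("scene")["image"]
m=cv2.inRange(cv2.cvtColor(c,cv2.COLOR_BGR2HSV),(90,60,40),(135,255,255));k=np.zeros_like(m);k[190:310,330:430]=m[190:310,330:430]
p=cv2.boxPoints(cv2.minAreaRect(np.vstack([x for x in cv2.findContours(k,0,2)[0] if cv2.contourArea(x)>20])))
for z in(.0243,):
    w=[ray("scene",q,z) for q in p];print([(1000*R@(x[:2]-[.5351,.0941])).round(1).tolist() for x in w],p.round(0).tolist())
E
```

```text
[[12.6, -28.5], [85.1, -13.1], [84.1, -113.2], [14.9, -125.7]] [[354.0, 238.0], [379.0, 221.0], [401.0, 255.0], [376.0, 272.0]]
```

The projected picture is about 72 x 100 mm at felt height, so the case lies flat. I'll withdraw the knife and check from the top.

Request:
send_rows([
  {"dp": [15,0,-5],"roll": 0,"jaw": 0},
  {"dp": [40,0,-10],"roll": 0,"jaw": 0},
  {"dp": [80,0,-10],"roll": 0,"jaw": 0},
  {"dp": [130,20,-10],"roll": 0,"jaw": 0},
  {"dp": [180,40,-10],"roll": 0,"jaw": 0},
])

```text
time_s: 26.55
tcp_pos: [0.5941, -0.138, 0.1244]
eef_rot: [-180.0, -0.0, -81.0]
contact_force: [0.3, 0.1, -0.6]
gripper_width: 0.0146
gripper_force: 40.0
```

```bash
python3 - <<'E'
from h import *
R=np.array([[-.1495,.9888],[-.9888,-.1495]])
for n,(a,b,w,h) in(("scene",(320,190,110,120)),("top",(220,190,180,150))):
    c=r.capture(n)["image"];cv2.imwrite(f"pics/e_{n}.png",c)
    m=cv2.inRange(cv2.cvtColor(c,cv2.COLOR_BGR2HSV),(90,60,40),(135,255,255));k=np.zeros_like(m);k[b:b+h,a:a+w]=m[b:b+h,a:a+w]
    cs=[x for x in cv2.findContours(k,0,2)[0] if cv2.contourArea(x)>20]
    if cs:
        p=cv2.boxPoints(cv2.minAreaRect(np.vstack(cs)));print(n,[(1000*R@(ray(n,q,.0243)[:2]-[.5351,.0941])).round(1).tolist() for q in p],p.round(0).tolist())
    m=cv2.inRange(cv2.cvtColor(c,cv2.COLOR_BGR2HSV),(140,60,30),(180,255,255));k=np.zeros_like(m);k[165:360,220:400]=m[165:360,220:400]
    print("shown purple",cv2.moments(k)["m10"]/max(1,cv2.moments(k)["m00"]),cv2.moments(k)["m01"]/max(1,cv2.moments(k)["m00"]))
    o=cv2.imread(f"pics/{n}0.png");m=cv2.inRange(cv2.cvtColor(o,cv2.COLOR_BGR2HSV),(140,60,30),(180,255,255));k=np.zeros_like(m);k[165:360,220:400]=m[165:360,220:400];print("was",cv2.moments(k)["m10"]/cv2.moments(k)["m00"],cv2.moments(k)["m01"]/cv2.moments(k)["m00"])
plan([.5323,-.2414,.06],-71.1)
E
```

```text
scene [[13.8, -19.1], [87.3, -5.0], [84.0, -113.3], [14.1, -124.4]] [[352.0, 235.0], [378.0, 218.0], [401.0, 255.0], [376.0, 272.0]]
shown purple 353.0542168674699 196.19578313253012
was 353.0542168674699 196.19578313253012
top [[86.8, -112.3], [23.1, -111.9], [23.3, -16.2], [86.6, -16.6]] [[256.0, 220.0], [284.0, 217.0], [289.0, 259.0], [261.0, 262.0]]
shown purple 274.4567404426559 304.5513078470825
was 274.46586345381525 304.5381526104418
dp [90.3 74.9 64.3] roll -0.177 t 26.65 tcp [ 0.5927 -0.1407  0.1242] [ 1.7995e+02 -1.0000e-02 -8.1260e+01]
```

The case lies flat, picture up, 33 mm past the step and at y −64 mm, and the shown case hasn't moved. Now I return the knife.

Request:
send_rows([
  {"dp": [45,37,0],"roll": -0.09,"jaw": 0},
  {"dp": [90,75,0],"roll": -0.177,"jaw": 0},
  {"dp": [90,75,30],"roll": -0.177,"jaw": 0},
  {"dp": [90,75,60],"roll": -0.177,"jaw": 0},
  {"dp": [90,75,60],"roll": -0.177,"jaw": 0},
])

```text
time_s: 27.28
tcp_pos: [0.5326, -0.2369, 0.0624]
eef_rot: [179.8, 0.1, -70.9]
contact_force: [0.2, -0.7, 0.3]
gripper_width: 0.015
gripper_force: 40.0
```

```bash
python3 -c "
from h import *
plan([.5323,-.2414,.042],-71.1)"
```

```text
dp [ 4.2  1.7 20.4] roll 0.003 t 27.275 tcp [ 0.5326 -0.2369  0.0624] [ 1.7978e+02  1.1000e-01 -7.0920e+01]
```

Request:
send_rows([
  {"dp": [0,0,8],"roll": 0,"jaw": 0},
  {"dp": [0,0,18],"roll": 0,"jaw": 0},
  {"dp": [0,0,22],"roll": 0,"jaw": 0},
  {"dp": [0,0,22],"roll": 0,"jaw": 0},
], newtons=20)

```text
time_s: 27.78
tcp_pos: [0.5344, -0.2363, 0.0419]
eef_rot: [180.0, 0.0, -70.8]
contact_force: [0.2, -0.1, -1.1]
gripper_width: 0.0146
gripper_force: 20.0
```

Request:
send_rows([
  {"dp": [0,0,0],"roll": 0,"jaw": 0},
  {"dp": [0,0,1.5],"roll": 0,"jaw": 0},
  {"dp": [0,0,3],"roll": 0,"jaw": 0},
  {"dp": [0,0,4.5],"roll": 0,"jaw": 0},
  {"dp": [0,0,6],"roll": 0,"jaw": 0},
], newtons=3)

```text
time_s: 28.4
tcp_pos: [0.5344, -0.2365, 0.036]
eef_rot: [-180.0, -0.0, -70.9]
contact_force: [-0.6, -0.4, 0.1]
gripper_width: 0.015
gripper_force: 3.0
```

Request:
send_rows([
  {"dp": [0,0,1.5],"roll": 0,"jaw": 0},
  {"dp": [0,0,3],"roll": 0,"jaw": 0},
  {"dp": [0,0,4.5],"roll": 0,"jaw": 0},
  {"dp": [0,0,4.5],"roll": 0,"jaw": 0},
])

```text
time_s: 28.9
tcp_pos: [0.5342, -0.2364, 0.0314]
eef_rot: [180.0, 0.0, -70.9]
contact_force: [0.7, 0.5, -0.9]
gripper_width: 0.0152
gripper_force: 3.0
```

```bash
python3 -c "
from h import *
plan([.5323,-.2414,.0282],-71.1);avg(3)"
```

```text
dp [4.1 3.5 3.2] roll 0.004 t 28.9 tcp [ 0.5342 -0.2364  0.0314] [ 1.7998e+02  1.0000e-02 -7.0860e+01]
F [ 0.4   0.18 -0.54] [ 0.5343 -0.2364  0.0315] 29.0
```

Request:
send_rows([
  {"dp": [2,1.7,0],"roll": 0,"jaw": 0},
  {"dp": [4,3.5,0],"roll": 0,"jaw": 0},
  {"dp": [4,3.5,1.5],"roll": 0,"jaw": 0},
  {"dp": [4,3.5,2.6],"roll": 0,"jaw": 0},
  {"dp": [4,3.5,2.6],"roll": 0,"jaw": 0},
])

```text
time_s: 29.68
tcp_pos: [0.5325, -0.2414, 0.0289]
eef_rot: [-180.0, 0.0, -70.9]
contact_force: [0.4, 0.2, 0.3]
gripper_width: 0.0151
gripper_force: 3.0
```

```bash
python3 -c "
from h import *
plan([.5323,-.2414,.0282],-71.1);avg(3)"
```

```text
dp [-0.   0.2  0.7] roll 0.004 t 29.675 tcp [ 0.5325 -0.2414  0.0289] [-180.      0.    -70.87]
F [ 0.53 -0.1   0.17] [ 0.5324 -0.2413  0.0289] 29.775
```

Request:
send_rows([
  {"dp": [0,0,0],"roll": 0,"jaw": 20},
  {"dp": [0,0,0],"roll": 0,"jaw": 28},
  {"dp": [0,0,0],"roll": 0,"jaw": 40},
  {"dp": [0,0,0],"roll": 0,"jaw": 50},
  {"dp": [0,0,0],"roll": 0,"jaw": 50},
])

```text
time_s: 30.45
tcp_pos: [0.5324, -0.2414, 0.029]
eef_rot: [-180.0, -0.0, -70.9]
contact_force: [-0.2, -0.2, 0.4]
gripper_width: 0.0433
gripper_force: 0.0
```

Request:
send_rows([
  {"dp": [0,0,-15],"roll": 0,"jaw": 50},
  {"dp": [0,0,-50],"roll": 0,"jaw": 50},
  {"dp": [0,0,-110],"roll": 0,"jaw": 50},
  {"dp": [55,25,-150],"roll": 0,"jaw": 50},
  {"dp": [110,50,-170],"roll": 0,"jaw": 50},
])

```text
time_s: 31.08
tcp_pos: [0.5232, -0.3525, 0.1996]
eef_rot: [-179.8, -0.2, -70.7]
contact_force: [1.3, 0.2, -0.3]
gripper_width: 0.044
gripper_force: 0.0
```

Request:
send_rows([
  {"dp": [50,40,0],"roll": 0,"jaw": 50},
  {"dp": [100,80,0],"roll": 0,"jaw": 50},
  {"dp": [150,110,0],"roll": 0,"jaw": 50},
  {"dp": [200,130,0],"roll": 0,"jaw": 50},
  {"dp": [250,150,0],"roll": 0,"jaw": 50},
])

```text
time_s: 31.7
tcp_pos: [0.4617, -0.6389, 0.1968]
eef_rot: [-180.0, -0.1, -70.9]
contact_force: [1.4, -1.3, 0.8]
gripper_width: 0.0442
gripper_force: 0.0
```

```bash
python3 - <<'E'
from h import *
np.set_printoptions(precision=4,suppress=True)
print(r.get_state()["tcp_pos"])
for f in(0,1):
    for n,(a,b,w,h) in(("scene",(140,235,110,70)),("top",(405,225,100,80))):
        c=cv2.imread(f"pics/{n}0.png") if f==0 else r.capture(n)["image"]
        if f:cv2.imwrite(f"pics/f_{n}.png",c)
        H=cv2.cvtColor(c,cv2.COLOR_BGR2HSV)
        for k,lo,hi in(("handle",(5,100,40),(22,255,255)),("blade",(0,0,60),(180,60,200)),("horns",(95,80,30),(125,255,255))):
            m=np.zeros(H.shape[:2],np.uint8);m[b:b+h,a:a+w]=cv2.inRange(H,lo,hi)[b:b+h,a:a+w]
            q=cv2.findContours(m,0,2)[0]
            if q:
                q=max(q,key=cv2.contourArea);p=cv2.minAreaRect(q);print(f,n,k,np.round(p[0],1),np.round(p[1],1),round(p[2],1))
E
```

```text
[ 0.4617 -0.6389  0.1968]
0 scene handle [174.9 277.9] [ 7.2 52.8] 59.0
0 scene blade [216.  260.9] [12.8 32.7] 60.8
0 scene horns [165.8 291.3] [4.2 9.4] 56.3
0 top handle [469.4 264.7] [ 6.6 48.4] 71.6
0 top blade [429.8 278.4] [13.3 34.8] 71.6
0 top horns [486.  267.5] [5. 8.] 90.0
1 scene handle [174.6 277.8] [ 7.2 53.3] 60.0
1 scene blade [215.9 261.6] [12.4 32.7] 60.8
1 scene horns [165.8 291.3] [4.2 9.4] 56.3
1 top handle [470.2 264.7] [ 6.6 48.1] 72.3
1 top blade [430.  277.4] [13.3 35.1] 71.6
1 top horns [486.  267.5] [5. 8.] 90.0
```

The knife is within about 2 mm of where I found it. One quick check that nothing else changed, then I hand in.

```bash
python3 - <<'E'
from h import *
a=cv2.imread("pics/top0.png");b=r.capture("top")["image"]
d=(cv2.absdiff(a,b).max(2)>45).astype(np.uint8)*255
q,_,st,ce=cv2.connectedComponentsWithStats(d[90:370]);print([(ce[i].round()+[0,90],st[i,4]) for i in range(1,q) if st[i,4]>25])
m=cv2.inRange(cv2.cvtColor(b,cv2.COLOR_BGR2HSV),(90,60,40),(135,255,255));k=np.zeros_like(m);k[190:300,225:340]=m[190:300,225:340]
print(cv2.minAreaRect(cv2.findNonZero(k)))
print(r.close_job())
E
```

```text
[(array([275., 239.]), np.int32(1146)), (array([313., 235.]), np.int32(234)), (array([294., 240.]), np.int32(68)), (array([626., 265.]), np.int32(481)), (array([633., 313.]), np.int32(603)), (array([594., 348.]), np.int32(2102)), (array([469., 364.]), np.int32(460))]
((274.2923278808594, 239.33847045898438), (42.916019439697266, 31.75288963317871), 82.87498474121094)
the job is handed in; nothing more can be done
None
```

I handed the job in; the hand-in gave no verdict, but by my own measurements the case lies flat on the felt, picture up, about 33 mm past the step, with the finished case unmoved, the knife back in its rest within about 2 mm of where it was, and nothing else seen to have shifted.

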